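Level the microscope stage and switch it to work

ROBOT

A 6-joint arm with a two-finger parallel gripper is mounted at the origin on the work surface. World frame = base frame: x ahead of the robot, y to its left, z up, the work surface at z = 0. Lengths are in m, angles in degrees, forces in N, time in s.
With the tool pointing down it reaches from about 0.25 to 0.725 m from the base axis. Payload 9.7 kg.
Tool frame: the origin (TCP) lies midway between the tips of the shut fingers; the grasp point (between the pads) lies 19 mm behind it; z points along the fingers, y is the line along which they close (so a half turn about z gives the same grasp; the last joint's range is limited). The gripper opens to 85 mm and grips with 20 to 120 N. Pads are 22 mm wide; open, the fingers measure 114 mm over their backs; the gripper's body (76 mm by 85 mm) begins 54 mm behind the grasp point. The pads swing forward as they close: fully open they stand 13 mm farther back than shut.
Start: joints at [-65.604, 4.979, 10.078, 95.1, 0, 90], TCP at [0.227, -0.501, 0.231] pointing down, gripper open.
Joint ranges: [-179.16, 179.16], [-48.56, 103.87], [-65.8, 70.77], [-126.05, 130.52], [-82.76, 87.17], [-180, 180]. Speed limits (degrees/s): [127.2, 127.2, 147.25, 180, 180, 180].

INTERFACE

Orientations are given as [roll, pitch, yaw] about the fixed x, y, z axes, in that order (R = Rz(yaw) Ry(pitch) Rx(roll)).
In Python, from workcell import readout, imaging, bot, spotter gives the robot as it stands.
- The arm moves only by the shell command python3 -m jog 'ROWS' [FORCE]. ROWS is JSON, a list of rows, each an object with "rotation": the turn, a rotation vector about the world's x, y, z in degrees, a list of three; "translation": the shift along the world's x, y, z in mm, a list of three; "grip": the finger opening in mm, from 0 to 85.4. In form: [{"rotation": [wx, wy, wz], "translation": [dx, dy, dz], "grip": grip}, ...]. A call has 1 to 20 rows; each row is the pose to reach, as a shift and turn from the pose commanded when the call began; what a row does not reach only later rows make up. A row lasts 1/10 s, in which the tool goes at most 50 mm and 8.59 degrees, less where a joint would pass 70% of its speed; a pose out of reach is approached as far as the arm can. A call with a gripper value outside its range is refused whole. The fingers move at their own pace and stop on an object; FORCE is the grip in N (left out, the last holds). Time passes only in rows, so rows that repeat a pose let the fingers close. It gives the time, the measured TCP pose, the force, the opening and the grip force at its end, in the units of the state.
- readout.get_obs(): the state, without advancing time (a new reading comes with each control period).
- imaging.camera(name): name is "scene" or "top" or "wrist"; returns (picture, depth): 384x512x3 uint8, red, green, blue; 384x512 float32, m along the optical axis (not along the pixel's ray), 0 where there is no reading.
- imaging.camera_info(name): a dict with "vertical_fov" (degrees; the focal length in pixels is half the picture's height over the tangent of half this angle, whatever the lens; pixels are square), "cx", "cy" (the principal point, pixels), "extrinsics" (4x4, takes a point from camera to world coordinates); the wrist camera has in their place "tool_from_camera" (4x4, takes a point from camera to tool coordinates, whose origin is the TCP and whose axes are the flange's). Camera axes: x right, y down, z forward; pixel columns grow to the right and rows downward; lengths in m; the calibration is good to about 2 mm. A picture is of the moment at which its call begins: read the wrist's pose just before it. camera_info takes no time and is no camera call.
- bot.job_done(): hands the job in; it is judged then, once.
Trained networks look in the newest picture that a camera, given by its name, has taken for a name from the list of things; names that differ only in an ending like _2 or _b are one class to them, and where a whole thing is asked for, a point or a joint stands for the part that bears it (a point fixed in the world has none). Each returns a list of dicts, best first, with "confidence" (0 to 1); they miss things now and then, are a little off and sometimes report something else, mostly with a low value. They report only what shows in the picture. A call takes as long as a camera call.
- spotter.spot_in(camera, target): "box" ([centre column, centre row, width, height] in pixels, round what is visible of it).
- spotter.mark_of(camera, target): "uv" ([column, row] in pixels: a listed point, or the origin of a listed thing).
The state is a dict: "time": time; "q": joint angles; "qd": joint speeds; "joint_efforts": joint torques, N m; "ee_pos": TCP position; "tcp_rot": TCP orientation; "wrist_force": force on the tool from outside, world axes, zero at the start; "torque": the same for the moment, N m; "opening": finger opening in m; "grasp_force": force on a finger pad.
Only numpy, scipy, OpenCV 4.12 (cv2) and the standard library are available. Lean on these libraries where they do the work, as an engineer would, in place of code of your own. Each camera call takes 0.05 s, during which the arm holds its last target. There are 200 camera calls.

TASK

The black microscope stage plate is out of level. Turn its two foot knobs (blue and orange bars) until the plate sits level, flush with the cream rails beside it, without leaning on the plate; then turn the selector on the control box to point at the middle of the green dot. Leave the tip box, bottle and dishes where they are.

Things in the scene. Friction and masses are not known exactly. Their poses are not given: they have to be found in the camera images.
- stage_base: Fixed level cream base of a microscope stage, 250 (x) x 290 (y) x 20 mm. Origin: centre of its underside, z up; the foot knobs stand at its -x edge. Two fixed cream rails, 12 mm wide, run along x at y = +-130 mm beside the black plate; their tops, 55 mm above the bench, are flush with the plate's top when that is level.
- platform: Black stage plate, 165 x 210 x 12 mm, with ears at its near corners, resting on a ball pivot at the far middle and on the two foot screws. Origin: on the pivot, at (85, 0, 45) mm in stage_base; axes are stage_base's when level, z the plate's normal. Each foot knob tilts it, 0.033 rad per rad of knob, about the line through the pivot and the other foot.
- plate_mid (a point): Centre of the black plate's top face, 55 mm above the bench when level.
- foot_left: Left foot knob at (-85, +85) mm in stage_base: black disc 52 mm across (top at 77 mm), on it a blue grip bar 66 long, 14 wide, 32 high (83 to 115 mm above the bench). Origin on its upright axis at bench height; x along the bar. Anticlockwise from above raises its corner 5 mm per rad, clockwise lowers it. Stops lie about 3 rad either side of level; may need more than one grasp.
- foot_right: Right foot knob, at (-85, -85) mm in the base's frame: as the left one, with an orange grip bar. It leans a little with the plate (up to 0.09 rad, about the line from the pivot to this foot) while the left corner is off its height, and stands upright once that is right. Anticlockwise from above raises its corner by 5 mm per rad, clockwise lowers it.
- control_box: Fixed dark control box 120 x 120 x 60 mm, left or right of the stage. Origin: centre of its underside, z up. On its top, 48 mm from the selector's axis, three dots 17 mm across: white at +0.8 rad from the box's x axis (anticlockwise from above), yellow on the x axis, green at -0.8 rad.
- selector (a joint): Selector in the middle of the box's top: grey bar, red line on its pointing end, 56 long (24 mm behind the axis to 32 mm ahead), 13 wide, 30 high (71 to 101 mm above the bench). Angle in rad about the vertical, growing clockwise from above: -0.8 points to white, 0 to yellow (along the box's x), +0.8 to green. Stays where it is left; stops at +-1.3.
- selector_grip (a point): Point on the selector's axis at half the height of its bar, 86 mm above the bench.
- tip_box: Loose bystander: blue pipette-tip box with pale lid, 120 x 85 x 68 mm. Origin: centre of its underside.
- media_bottle: Loose bystander: bottle with orange cap, 68 mm across, 150 mm high. Origin: centre of its underside.
- dish_stack: Loose bystander: stack of closed dishes, 90 mm across, 55 mm high. Origin: centre of its underside.

How it is judged:
By the outcome, as a careful person would: the job done as asked, in the order asked, and still so for the second after the job is handed in, with the robot touching nothing.
It also fails if it takes over 64 s, if anything falls off the work surface, if the arm or the gripper's body presses on something with over 40 N, if the wrist force passes 120 N, or if a joint passes its speed limit or range.

## Working session

There is one attempt and no reset: what is moved stays moved. The work goes in short steps, Python scripts to look and compute and a shell command to move; the robot and the scene stay as the last step left them, time stands still between calls to the robot, and variables do not carry over. Pictures are saved under pics/ and viewed, at most 10 in all, crops included, and the job is handed in when it is done.

```bash
ls; mkdir -p pics; cat > h.py <<'E'
import numpy as np, cv2
from workcell import readout, imaging, bot, spotter
from scipy.spatial.transform import Rotation as R
def K(n):
    i=imaging.camera_info(n); f=192/np.tan(np.radians(i["vertical_fov"])/2); return f,i["cx"],i["cy"],i
def T(n):
    i=imaging.camera_info(n)
    if "extrinsics" in i: return np.array(i["extrinsics"])
    o=readout.get_obs(); M=np.eye(4); M[:3,:3]=R.from_euler('xyz',o["tcp_rot"],degrees=True).as_matrix(); M[:3,3]=o["ee_pos"]
    return M@np.array(i["tool_from_camera"])
def cloud(n,d,M):
    f,cx,cy,_=K(n); v,u=np.mgrid[:384,:512]; p=np.stack([(u-cx)*d/f,(v-cy)*d/f,d],-1)
    return p@M[:3,:3].T+M[:3,3]
def shot(n,name=None):
    M=T(n); p,d=imaging.camera(n)
    if name: cv2.imwrite('pics/'+name+'.png',p[:,:,::-1])
    return p,d,cloud(n,d,M),M
def proj(n,M,X):
    f,cx,cy,_=K(n); c=(np.asarray(X)-M[:3,3])@M[:3,:3]; return c[...,:2]/c[...,2:]*f+[cx,cy]
E
python3 - <<'E'
from h import *
o=readout.get_obs();print(o)
ims=[]
for n in("scene","top"):
    p,d,c,M=shot(n,n+"0"); np.savez(n+"0",p=p,d=d,c=c,M=M); print(n,K(n)[:3],M.round(3).tolist())
    for t in ["stage_base","platform","plate_mid","foot_left","foot_right","control_box","selector","selector_grip","tip_box","media_bottle","dish_stack"]:
        try:
            for r in spotter.mark_of(n,t)[:1]:
                u,v=map(int,np.round(r["uv"])); print(n,t,r, c[v,u].round(3))
        except Exception as e: print(t,e)
E
```

```text
pics
{'time': 0.0, 'q': array([-6.56050254e+01,  5.00925274e+00,  1.00351016e+01,  9.50988968e+01,
       -1.00254880e-03,  9.00004456e+01]), 'qd': array([ 0.09499899, -0.01705378, -0.06757168,  0.00599572,  0.02191038,
       -0.07879442]), 'joint_efforts': array([ 3.67291532e-04, -5.20396578e+01,  4.64797139e+01,  1.63299171e-02,
        2.14728834e-04,  7.60039818e-07]), 'ee_pos': array([ 0.22706694, -0.50069509,  0.23060659]), 'tcp_rot': array([-1.79926952e+02,  1.00311608e-03,  2.43945303e+01]), 'wrist_force': array([-0.17989203,  0.71843854,  0.20136696]), 'torque': array([ 0.05003023, -0.00344763, -0.05710626]), 'grasp_force': 0.0, 'opening': 0.08538956907997713}
scene (np.float64(451.92976350337227), 252.40301100697658, 193.52764344554032) [[-0.802, 0.432, -0.413, 1.064], [0.597, 0.561, -0.573, 0.736], [-0.016, -0.706, -0.708, 0.974], [0.0, 0.0, 0.0, 1.0]]
scene stage_base {'uv': [239.2, 225.9], 'confidence': 0.9} [0.63  0.068 0.054]
scene platform {'uv': [284.4, 219.4], 'confidence': 0.63} [0.512 0.116 0.044]
scene plate_mid {'uv': [233.4, 215.3], 'confidence': 0.62} [0.619 
[... 1062 characters left out ...]
 0.056]
top plate_mid {'uv': [244.8, 162.9], 'confidence': 0.86} [0.631 0.045 0.056]
top foot_left {'uv': [222.3, 220.1], 'confidence': 0.93} [0.482 0.088 0.078]
top foot_right {'uv': [286.2, 205.8], 'confidence': 0.79} [ 0.519 -0.06   0.11 ]
top control_box {'uv': [133.9, 217.8], 'confidence': 0.75} [0.475 0.301 0.066]
selector it knows: control_box, dish_stack, foot_left, foot_right, media_bottle, plate_mid, platform, selector_grip, stage_base, tip_box
top selector_grip {'uv': [123.7, 211.7], 'confidence': 0.64} [0.483 0.315 0.101]
top tip_box {'uv': [383.2, 233.2], 'confidence': 0.58} [ 0.476 -0.295  0.069]
top media_bottle {'uv': [368.9, 184.3], 'confidence': 0.82} [ 0.589 -0.256  0.088]
```

```bash
python3 - <<'E'
import cv2
a=cv2.imread('pics/top0.png');cv2.imwrite('pics/topc.png',cv2.resize(a[80:300,70:440],None,fx=2.1,fy=2.1,interpolation=cv2.INTER_CUBIC))
E
```

```text
(no output)
```

View pics/topc.png

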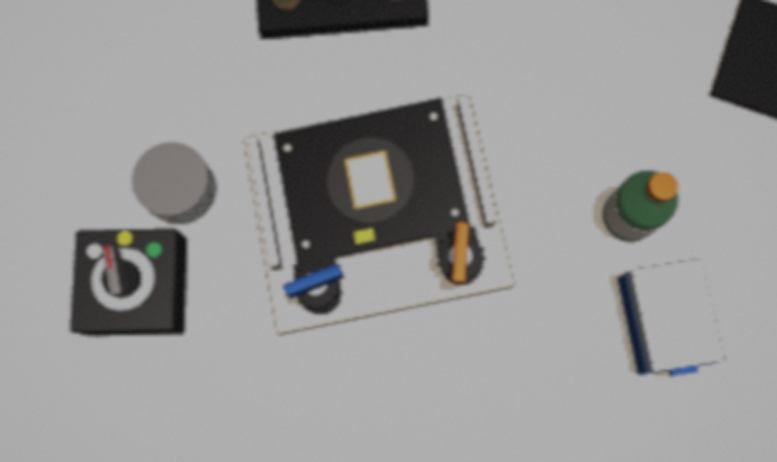

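View pics/scene0.png

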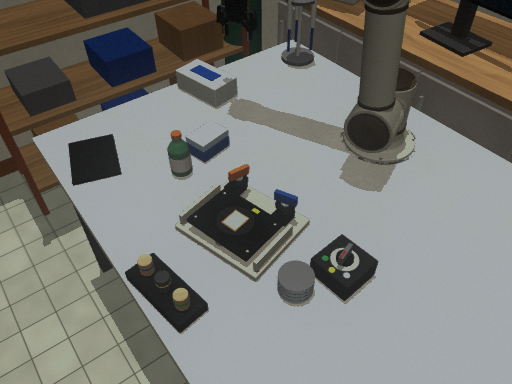

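The top crop shows the stage with the blue bar at about (313,280) and the orange bar at (461,252). The control box is on the left with the selector near (113,268), pointing between white and yellow, and the green dot is at (154,250). The scene view agrees with this. Next I'll measure.

```bash
cat >> h.py <<'E'
def masks(p):
    hsv=cv2.cvtColor(p,cv2.COLOR_RGB2HSV).astype(int); H,S,V=hsv[...,0],hsv[...,1],hsv[...,2]
    return dict(blue=(H>100)&(H<130)&(S>130)&(V>50),orange=(H>5)&(H<18)&(S>130)&(V>80),green=(H>45)&(H<90)&(S>100)&(V>60),yellow=(H>22)&(H<35)&(S>120)&(V>90),red=((H<6)|(H>174))&(S>90)&(V>60),black=(V<60),grey=(S<40)&(V>70))
def bar(c,m,z0,z1,ctr,r=.06):
    k=m&(c[...,2]>z0)&(c[...,2]<z1)&(np.hypot(c[...,0]-ctr[0],c[...,1]-ctr[1])<r)
    q=c[k]
    if len(q)<8: return None
    rc=cv2.minAreaRect((q[:,:2]*1000).astype(np.float32)); b=cv2.boxPoints(rc)
    e=[b[1]-b[0],b[2]-b[1]]; L=max(e,key=np.linalg.norm); w=min(map(np.linalg.norm,e))
    return len(q),np.round(rc[0],1),'len %.1f w %.1f ang %.1f'%(np.linalg.norm(L),w,np.degrees(np.arctan2(L[1],L[0]))%180),'z95 %.1f'%(np.percentile(q[:,2],90)*1000)
E
python3 - <<'E'
from h import *
for n in("scene","top"):
    z=np.load(n+"0.npz");p,c=z["p"],z["c"];m=masks(p)
    for col,ctr in(("blue",(.485,.075)),("orange",(.52,-.06))): print(n,col,bar(c,m[col],.08,.13,ctr))
    for col in("green","yellow","red"):
        k=m[col]&(c[...,2]>.045)&(np.hypot(c[...,0]-.48,c[...,1]-.31)<.08); print(n,col,k.sum(),np.median(c[k],0).round(4) if k.any() else '')
    # plate
    k=m["black"]&(c[...,2]>.03)&(c[...,2]<.075)&(np.hypot(c[...,0]-.64,c[...,1]-.035)<.075)
    q=c[k]; A=np.c_[q[:,:2]-[.64,.035],np.ones(len(q))]; s,*_=np.linalg.lstsq(A,q[:,2],rcond=None); print(n,"plate slope",len(q),s.round(4),'res',(A@s-q[:,2]).std().round(4))
    # box top
    k=(c[...,2]>.05)&(c[...,2]<.069)&(np.hypot(c[...,0]-.475,c[...,1]-.31)<.1); rc=cv2.minAreaRect((c[k][:,:2]*1000).astype(np.float32));print(n,"box",rc)
    k=(c[...,2]>.006)&(c[...,2]<.04)&(np.hypot(c[...,0]-.59,c[...,1]-.03)<.2)&(p.min(-1)>120); rc=cv2.minAreaRect((c[k][:,:2]*1000).astype(np.float32));print(n,"base",rc)
    k=(c[...,2]<.004)&(c[...,2]>-.01)&(c[...,2]!=0);print('bench z',np.median(c[k][:,2]))
E
```

```text
scene blue (75, array([494. ,  97.4]), 'len 60.6 w 12.9 ang 114.0', 'z95 117.4')
scene orange (102, array([536.1, -62.4]), 'len 65.6 w 14.4 ang 179.8', 'z95 117.0')
scene green 33 [0.5239 0.2882 0.0627]
scene yellow 35 [0.536  0.324  0.0623]
scene red 18 [0.5066 0.3258 0.1025]
scene plate slope 1487 [ 0.0499 -0.0496  0.0552] res 0.0021
scene box ((500.2055358886719, 322.3211364746094), (145.70755004882812, 121.20201110839844), 4.348594665527344)
scene base ((597.3978271484375, 13.83990478515625), (354.3896179199219, 341.9053039550781), 16.5267333984375)
bench z 0.0007474552941155732
top blue (168, array([493.1,  94. ]), 'len 59.7 w 14.5 ang 114.5', 'z95 116.5')
top orange (93, array([533.4, -66.1]), 'len 64.7 w 13.9 ang 177.8', 'z95 116.2')
top green 44 [0.5245 0.2873 0.0605]
top yellow 44 [0.5354 0.3219 0.06  ]
top red 24 [0.5082 0.325  0.1   ]
top plate slope 1437 [ 0.0564 -0.0476  0.0533] res 0.0018
top box ((499.8582458496094, 317.7672119140625), (144.31370544433594, 120.79762268066406), 5.002902984619141)
top base ((588.6448974609375, 31.111053466796875), (299.84820556640625, 319.94677734375), 22.22118377685547)
bench z -0.00045259070816938696
```

```bash
python3 -c "
from h import *;i=imaging.camera_info('wrist');print(np.array(i['tool_from_camera']).round(3),K('wrist')[:3])"
python3 -m jog '[{"rotation":[0,0,0],"translation":[20,45,20],"grip":85},{"rotation":[0,0,0],"translation":[40,90,40],"grip":85},{"rotation":[0,0,0],"translation":[55,135,60],"grip":85},{"rotation":[0,0,0],"translation":[75,180,80],"grip":85},{"rotation":[0,0,0],"translation":[90,225,100],"grip":85},{"rotation":[0,0,0],"translation":[110,270,100],"grip":85},{"rotation":[0,0,0],"translation":[130,315,100],"grip":85},{"rotation":[0,0,0],"translation":[145,360,100],"grip":85},{"rotation":[0,0,0],"translation":[160,405,100],"grip":85},{"rotation":[0,0,0],"translation":[180,450,100],"grip":85},{"rotation":[0,0,0],"translation":[200,500,100],"grip":85},{"rotation":[0,0,0],"translation":[200,500,100],"grip":85},{"rotation":[0,0,0],"translation":[200,500,100],"grip":85}]'
python3 - <<'E'
from h import *
o=readout.get_obs();print(o["q"],o["ee_pos"],o["tcp_rot"])
p,d,c,M=shot("wrist","w1");np.savez("w1",p=p,d=d,c=c,M=M)
E
```

```text
[[ 0.001 -0.962 -0.272  0.069]
 [ 1.     0.001 -0.    -0.001]
 [ 0.001 -0.272  0.962 -0.142]
 [ 0.     0.     0.     1.   ]] (np.float64(316.30509160182993), 251.99897613862709, 193.1495404490489)
time: 2.4
ee_pos: [0.4274, 0.0004, 0.331]
tcp_rot: [-180.0, 0.0, 24.6]
wrist_force: [-0.4, -0.2, 0.4]
opening: 0.085
grasp_force: 0.0
[ 6.23444119e-02 -8.01770482e+00  8.75943364e+00  1.06817938e+02
 -5.50317849e-03  1.55464702e+02] [0.4273958  0.00043768 0.33100855] [-1.79988064e+02  3.94004310e-02  2.45976481e+01]
```

View pics/w1.png

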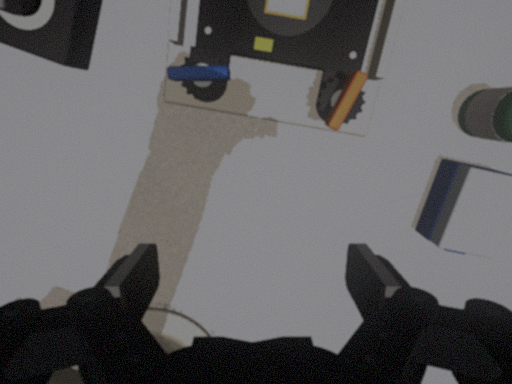

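The wrist view shows the blue bar at (198,72) and the orange bar at (347,100), both clear. The plate's near edge and the box's corner are at the top of the frame.

```bash
python3 - <<'E'
from h import *
z=np.load("w1.npz");p,c=z["p"],z["c"];m=masks(p)
for col,ctr in(("blue",(.493,.095)),("orange",(.534,-.064))): print(col,bar(c,m[col],.08,.13,ctr))
# triangulated bar tops from pixel rays of 3 views
for col,ctr in(("blue",(.493,.095)),("orange",(.534,-.064))):
    A=np.zeros((3,3));b=np.zeros(3);rays=[]
    for n in("scene","top","wrist"):
        y=np.load({"wrist":"w1","scene":"scene0","top":"top0"}[n]+".npz");f,cx,cy,_=K(n)
        k=masks(y["p"])[col]&(np.hypot(y["c"][...,0]-ctr[0],y["c"][...,1]-ctr[1])<.06)&(y["c"][...,2]>.108)
        v,u=np.nonzero(k);u,v=(u.min()+u.max())/2,(v.min()+v.max())/2
        r=y["M"][:3,:3]@[(u-cx)/f,(v-cy)/f,1];r/=np.linalg.norm(r);P=np.eye(3)-np.outer(r,r);A+=P;b+=P@y["M"][:3,3]
    print(col,"tri",np.linalg.solve(A,b).round(4))
# base frame: from top cloud: white points z .012-.03, edges
for n,f in(("top","top0"),("scene","scene0")):
    y=np.load(f+".npz");p,c=y["p"],y["c"];w=p.min(-1)>90
    def fit(lo,hi):
        k=w&(c[...,2]>lo)&(c[...,2]<hi)&(np.hypot(c[...,0]-.58,c[...,1]-.02)<.21);return c[k]
    best=None
    q=fit(.012,.07)
    rc=cv2.minAreaRect((q[:,:2]*1000).astype(np.float32)); print(n,'rect',rc,len(q))
    r=fit(.047,.063)
    for yaw in np.arange(8,20,.1):
        t=np.radians(yaw);s=-np.sin(t)*r[:,0]+np.cos(t)*r[:,1]
        h=np.histogram(s,np.arange(-.3,.3,.002))[0]; sc=(h.astype(float)**2).sum()
        if best is None or sc>best[0]: best=(sc,yaw,h.argsort()[-6:]*2-299)
    print(n,'rail yaw',best)
E
```

```text
blue (362, array([495.1,  95.2]), 'len 62.6 w 12.0 ang 117.0', 'z95 115.9')
orange (426, array([535.9, -63.2]), 'len 63.4 w 14.3 ang 179.1', 'z95 116.1')
blue tri [0.4939 0.0951 0.1118]
orange tri [ 0.5353 -0.0653  0.1082]
top rect ((597.120849609375, 32.85797119140625), (249.88043212890625, 290.3324890136719), 15.144559860229492) 4872
top rail yaw (np.float64(41866.0), np.float64(14.799999999999976), array([  13, -253,   11,    9,    7, -245]))
scene rect ((598.3553466796875, 37.07081604003906), (252.45779418945312, 292.1192321777344), 15.741936683654785) 2535
scene rail yaw (np.float64(14898.0), np.float64(15.499999999999973), array([-255,    3,    7,    5,    9,    1]))
```

```bash
python3 -m jog '[{"rotation":[0,0,8.3],"translation":[7,9,-20],"grip":85},{"rotation":[0,0,16.6],"translation":[14,18,-40],"grip":85},{"rotation":[0,0,24.9],"translation":[20,27,-60],"grip":85},{"rotation":[0,0,33.2],"translation":[27,36,-80],"grip":85},{"rotation":[0,0,41.5],"translation":[34,45,-100],"grip":85},{"rotation":[0,0,49.8],"translation":[41,55,-120],"grip":85},{"rotation":[0,0,58.1],"translation":[48,65,-135],"grip":85},{"rotation":[0,0,66.4],"translation":[54,75,-145],"grip":80},{"rotation":[0,0,74.7],"translation":[60,85,-155],"grip":75},{"rotation":[0,0,83],"translation":[67,94,-160],"grip":70},{"rotation":[0,0,90.4],"translation":[67,94,-170],"grip":65},{"rotation":[0,0,90.4],"translation":[67,94,-180],"grip":60},{"rotation":[0,0,90.4],"translation":[67,94,-195],"grip":60},{"rotation":[0,0,90.4],"translation":[67,94,-210],"grip":60},{"rotation":[0,0,90.4],"translation":[67,94,-225],"grip":60},{"rotation":[0,0,90.4],"translation":[67,94,-240],"grip":60},{"rotation":[0,0,90.4],"translation":[67,94,-244],"grip":60},{"rotation":[0,0,90.4],"translation":[67,94,-244],"grip":60}]'
python3 - <<'E'
from h import *
o=readout.get_obs();print(o["q"].round(1),o["ee_pos"],o["tcp_rot"],o["wrist_force"])
p,d,c,M=shot("wrist","w2");np.savez("w2",p=p,d=d,c=c,M=M)
E
```

```text
time: 4.25
ee_pos: [0.4937, 0.0931, 0.0864]
tcp_rot: [-179.9, -0.0, 114.8]
wrist_force: [0.7, -0.2, 0.2]
opening: 0.0602
grasp_force: 0.0
[ 10.7  -1.8 -12.9  79.   -0.   75.9] [0.49371086 0.09306146 0.08642537] [-1.79923264e+02 -1.76224898e-02  1.14786995e+02] [ 0.68115548 -0.21662874  0.24387986]
```

View pics/w2.png

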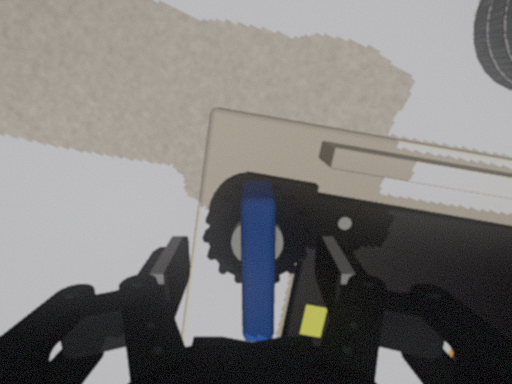

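The wrist view shows the blue bar running vertically at column ~257, centred between the fingers (about 185 and 335). I'll close and turn it anticlockwise.

```bash
python3 -m jog '[{"rotation":[0,0,0],"translation":[0,0,0],"grip":5},{"rotation":[0,0,0],"translation":[0,0,0],"grip":5},{"rotation":[0,0,0],"translation":[0,0,0],"grip":5},{"rotation":[0,0,0],"translation":[0,0,0],"grip":5},{"rotation":[0,0,0],"translation":[0,0,0],"grip":5},{"rotation":[0,0,0],"translation":[0,0,0],"grip":5},{"rotation":[0,0,8],"translation":[0,0,0],"grip":5},{"rotation":[0,0,16],"translation":[0,0,0],"grip":5},{"rotation":[0,0,24],"translation":[0,0,0],"grip":5}]' 50
```

```text
time: 5.2
ee_pos: [0.4965, 0.0942, 0.0881]
tcp_rot: [179.7, 0.1, 139.1]
wrist_force: [11.9, 7.8, -4.1]
opening: 0.013
grasp_force: 52.7
```

```bash
python3 -m jog '[{"rotation":[0,0,4],"translation":[1,1,0],"grip":5},{"rotation":[0,0,12],"translation":[3,1.5,0],"grip":5},{"rotation":[0,0,20],"translation":[3,1.5,0],"grip":5},{"rotation":[0,0,28],"translation":[3,1.5,0],"grip":5},{"rotation":[0,0,36],"translation":[3,1.5,0],"grip":5},{"rotation":[0,0,44],"translation":[3,1.5,0],"grip":5},{"rotation":[0,0,52],"translation":[3,1.5,0],"grip":5},{"rotation":[0,0,60],"translation":[3,1.5,0],"grip":5},{"rotation":[0,0,68],"translation":[3,1.5,0],"grip":5},{"rotation":[0,0,76],"translation":[3,1.5,0],"grip":5},{"rotation":[0,0,84],"translation":[3,1.5,0],"grip":5},{"rotation":[0,0,92],"translation":[3,1.5,0],"grip":5},{"rotation":[0,0,100],"translation":[3,1.5,0],"grip":5},{"rotation":[0,0,106],"translation":[3,1.5,0],"grip":5},{"rotation":[0,0,106],"translation":[3,1.5,0],"grip":5},{"rotation":[0,0,106],"translation":[3,1.5,0],"grip":5}]'
python3 - <<'E'
from h import *
print(readout.get_obs()["torque"])
for n in("scene","top"):
    p,d,c,M=shot(n);np.savez(n+"1",p=p,d=d,c=c,M=M)
    m=masks(p);k=m["black"]&(c[...,2]>.03)&(c[...,2]<.075)&(np.hypot(c[...,0]-.645,c[...,1]-.04)<.07)
    q=c[k]; A=np.c_[q[:,:2]-[.64,.035],np.ones(len(q))]; s,*_=np.linalg.lstsq(A,q[:,2],rcond=None); print(n,"plate slope",len(q),s.round(4),'res',(A@s-q[:,2]).std().round(4))
E
```

```text
time: 6.8
ee_pos: [0.4962, 0.0972, 0.0881]
tcp_rot: [179.8, 0.2, -115.1]
wrist_force: [-10.0, 15.2, 5.7]
opening: 0.0133
grasp_force: 54.1
[2.67377698 1.468116   0.0424967 ]
scene plate slope 1246 [-0.0069  0.0071  0.0561] res 0.0021
top plate slope 886 [-0.001   0.0141  0.0546] res 0.0018
```

```bash
cat >> h.py <<'E'
CX,CY,YAW=.597,.033,np.radians(15.1)
def tobase(c):
    x,y=c[...,0]-CX,c[...,1]-CY; C,S=np.cos(YAW),np.sin(YAW); return np.stack([C*x+S*y,-S*x+C*y,c[...,2]],-1)
def lsq(q):
    k=np.ones(len(q),bool)
    for _ in range(6):
        A=np.c_[q[:,:2]-[.0,0],np.ones(len(q))]; s=np.linalg.lstsq(A[k],q[k,2],rcond=None)[0]; r=q[:,2]-A@s; k=abs(r)<3*1.48*np.median(abs(r[k]))+1e-4
    return s,k.sum(),r[k].std()
def level(p,c,xr=(-.06,.08),verbose=1):
    b=tobase(c); V=p.max(-1); 
    out={}
    # plate: x -80..85+?
    pl=(V<75)&(abs(b[...,0]-np.mean(xr))<np.ptp(xr)/2)&(abs(b[...,1])<.095)&(b[...,2]>.035)&(b[...,2]<.075)
    ra=(V>90)&(abs(abs(b[...,1])-.130)<.012)&(b[...,2]>.049)&(b[...,2]<.062)&(abs(b[...,0])<.13)
    be=(abs(b[...,0])<.4)&(abs(b[...,1])<.35)&(b[...,2]<.007)&(b[...,2]>-.007)&(V>90)
    ba=(V>90)&(b[...,2]<.027)&(b[...,2]>.014)&(abs(b[...,0])<.122)&(abs(b[...,1])<.142)
    for n,k in(("plate",pl),("rail",ra),("bench",be),("base",ba)):
        if k.sum()>30: out[n]=lsq(b[k]); s,N,r=out[n]; 
        if k.sum()>30 and verbose: print(n,N,s.round(4),'res %.4f'%r,'x %.3f..%.3f y %.3f..%.3f'%(b[k][:,0].min(),b[k][:,0].max(),b[k][:,1].min(),b[k][:,1].max()))
    for ref in("rail","bench"):
        if ref in out:
            g=out["plate"][0]-out[ref][0]
            print(ref,'left %.2f right %.2f mm'%(1e3*(-.17*g[0]+.085*g[1]),1e3*(-.17*g[0]-.085*g[1])), 'at corners: ', [round(1e3*(g@[x,y,1])-(55 if ref=="bench" else 0),2) for x,y in((-.085,.085),(-.085,-.085),(.085,0))])
E
python3 - <<'E'
from h import *
for n in("scene0","top0","scene1","top1"):
    y=np.load(n+".npz");print(n);level(y["p"],y["c"])
E
```

```text
scene0
plate 2144 [ 0.0451 -0.0617  0.0528] res 0.0018 x -0.060..0.080 y -0.095..0.095
rail 398 [ 0.0003 -0.0005  0.056 ] res 0.0017 x -0.048..0.113 y -0.134..0.140
bench 35465 [ 0.0002 -0.0008  0.0011] res 0.0019 x -0.400..0.400 y -0.350..0.350
base 1564 [ 0.0013 -0.0005  0.021 ] res 0.0019 x -0.122..0.122 y -0.141..0.142
rail left -12.82 right -2.42 mm at corners:  [np.float64(-12.24), np.float64(-1.85), np.float64(0.58)]
bench left -12.82 right -2.46 mm at corners:  [np.float64(-12.28), np.float64(-1.92), np.float64(0.54)]
top0
plate 3206 [ 0.0426 -0.0619  0.0511] res 0.0018 x -0.060..0.080 y -0.095..0.095
rail 616 [-0.001  -0.0008  0.0545] res 0.0019 x -0.050..0.110 y -0.136..0.136
bench 57711 [-0.0009 -0.0016 -0.0004] res 0.0019 x -0.400..0.400 y -0.350..0.350
base 3109 [ 0.0004 -0.0018  0.0197] res 0.0019 x -0.122..0.122 y -0.142..0.142
rail left -12.60 right -2.21 mm at corners:  [np.float64(-12.28), np.float64(-1.9), np.float64(0.31)]
bench left -12.51 right -2.26 mm at corners:  [np.float64(-12.28), np.float64(-2.04), np.float64(0.22)]
scene1
plate 2102 [0.0115 0.0064 0.0555
[... 305 characters left out ...]
-2.49 mm at corners:  [np.float64(-0.8), np.float64(-2.0), np.float64(0.49)]
bench left -1.32 right -2.53 mm at corners:  [np.float64(-0.92), np.float64(-2.13), np.float64(0.4)]
top1
plate 1967 [0.0122 0.0125 0.0542] res 0.0019 x -0.060..0.080 y -0.095..0.051
rail 308 [-0.0036  0.0026  0.055 ] res 0.0019 x -0.050..0.110 y -0.136..-0.124
bench 42258 [-0.0009 -0.0016 -0.0004] res 0.0019 x -0.400..0.400 y -0.350..0.350
base 2166 [ 0.0008 -0.0023  0.0196] res 0.0019 x -0.122..0.122 y -0.142..0.060
rail left -1.83 right -3.52 mm at corners:  [np.float64(-1.3), np.float64(-2.99), np.float64(0.52)]
bench left -1.02 right -3.43 mm at corners:  [np.float64(-0.25), np.float64(-2.66), np.float64(0.77)]
```

```bash
python3 -m jog '[{"rotation":[0,0,6.5],"translation":[-1,1,0],"grip":5},{"rotation":[0,0,13],"translation":[-1,1.5,0],"grip":5},{"rotation":[0,0,13],"translation":[-1,1.5,0],"grip":5},{"rotation":[0,0,13],"translation":[-1,1.5,0],"grip":5},{"rotation":[0,0,13],"translation":[-1,1.5,0],"grip":60},{"rotation":[0,0,13],"translation":[-1,1.5,0],"grip":60},{"rotation":[0,0,13],"translation":[-1,1.5,0],"grip":60},{"rotation":[0,0,13],"translation":[-1,1.5,0],"grip":60},{"rotation":[0,0,13],"translation":[-1,1.5,20],"grip":60},{"rotation":[0,0,13],"translation":[-1,1.5,50],"grip":60},{"rotation":[0,0,6],"translation":[4,-10,90],"grip":60},{"rotation":[0,0,-2],"translation":[8,-40,130],"grip":60},{"rotation":[0,0,-10],"translation":[12,-60,130],"grip":60},{"rotation":[0,0,-18],"translation":[16,-80,130],"grip":60},{"rotation":[0,0,-26],"translation":[20,-100,130],"grip":60},{"rotation":[0,0,-34],"translation":[24,-120,130],"grip":60},{"rotation":[0,0,-42],"translation":[28,-140,130],"grip":60},{"rotation":[0,0,-50],"translation":[32,-155,130],"grip":60},{"rotation":[0,0,-58],"translation":[36,-162,130],"grip":60},{"rotation":[0,0,-66.5],"translation":[41,-166,130],"grip":60}]'
python3 -m jog '[{"rotation":[0,0,0],"translation":[0,0,0],"grip":60}]'
python3 - <<'E'
from h import *
print(readout.get_obs()["q"].round(1))
for n in("scene","top","wrist"):
    p,d,c,M=shot(n);np.savez(n+"2",p=p,d=d,c=c,M=M);print(n)
    if n!="wrist": level(p,c)
    m=masks(p)
    for col,ctr in(("blue",(.496,.095)),("orange",(.537,-.071))): print(col,bar(c,m[col],.08,.13,ctr))
    cv2.imwrite('pics/w3.png',p[:,:,::-1])
E
```

```text
time: 8.9
ee_pos: [0.5383, -0.0724, 0.2172]
tcp_rot: [-180.0, -0.0, 177.9]
wrist_force: [0.5, 0.1, 0.5]
opening: 0.0596
grasp_force: 0.0
time: 9.0
ee_pos: [0.5385, -0.072, 0.217]
tcp_rot: [-180.0, -0.0, 178.1]
wrist_force: [-0.5, 0.2, 0.8]
opening: 0.06
grasp_force: 0.0
[-7.6  3.8  7.2 93.4 -0.  -5.7]
scene
plate 2122 [0.0094 0.0141 0.0557] res 0.0018 x -0.060..0.080 y -0.095..0.095
rail 401 [0.0048 0.0004 0.0558] res 0.0019 x -0.049..0.114 y -0.134..0.140
bench 35160 [ 0.0002 -0.0007  0.0011] res 0.0019 x -0.400..0.400 y -0.350..0.350
base 1607 [-0.0003 -0.0002  0.0209] res 0.0019 x -0.122..0.122 y -0.140..0.142
rail left 0.39 right -1.93 mm at corners:  [np.float64(0.65), np.float64(-1.68), np.float64(0.26)]
bench left -0.30 right -2.81 mm at corners:  [np.float64(0.1), np.float64(-2.4), np.float64(0.41)]
blue (80, array([494.7,  96.9]), 'len 63.8 w 13.4 ang 79.3', 'z95 117.4')
orange (185, array([539.9, -66. ]), 'len 63.6 w 16.7 ang 180.0', 'z95 116.2')
top
plate 2354 [0.0056 0.0097 0.0544] res 0.0018 x -0.060..0.080 y -0.076..0.095
rail 310 [-0.0001  0.0321  0.0498] res 0.0018 x -0.050..0.110 y 0.124..0.136
bench 32941 [-0.0009 -0.0016 -0.0004] res 0.0019 x -0.400..0.400 y -0.350..0.350
base 1727 [-0.0003 -0.0007  0.0196] res 0.0019 x -0.122..0.122 y -0.029..0.142
rail left -2.88 right 0.94 mm at corners:  [np.float64(2.17), np.float64(5.99), np.float64(5.05)]
bench left -0.15 right -2.07 mm at corners:  [np.float64(0.21), np.float64(-1.71), np.float64(0.36)]
blue (165, array([493.2,  93. ]), 'len 62.1 w 14.4 ang 77.5', 'z95 116.0')
orange None
wrist
blue (1235, array([494.7,  94.6]), 'len 64.1 w 13.3 ang 76.7', 'z95 115.8')
orange (1047, array([538.9, -68. ]), 'len 64.6 w 12.7 ang 179.3', 'z95 115.6')
```

View pics/w3.png

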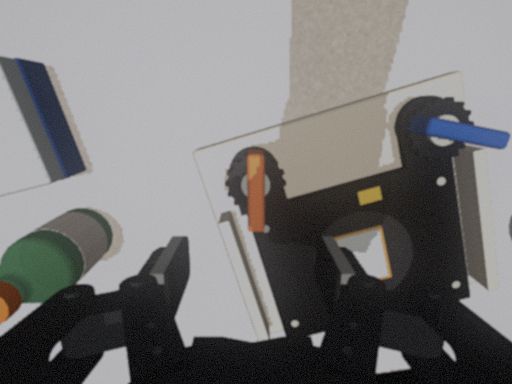

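The wrist view shows the orange bar upright at column ~256 and rows 150–230, centred between the fingers. The bottle is well clear. The left corner is within about 0.2 mm, and the right needs about +2.4 mm, so about 27° anticlockwise.

```bash
python3 -m jog '[{"rotation":[0,0,0.5],"translation":[1,2.5,-40],"grip":60},{"rotation":[0,0,0.5],"translation":[1,2.5,-75],"grip":60},{"rotation":[0,0,0.5],"translation":[1,2.5,-105],"grip":60},{"rotation":[0,0,0.5],"translation":[1,2.5,-125],"grip":60},{"rotation":[0,0,0.5],"translation":[1,2.5,-130],"grip":60},{"rotation":[0,0,0.5],"translation":[1,2.5,-130],"grip":5},{"rotation":[0,0,0.5],"translation":[1,2.5,-130],"grip":5},{"rotation":[0,0,0.5],"translation":[1,2.5,-130],"grip":5},{"rotation":[0,0,0.5],"translation":[1,2.5,-130],"grip":5},{"rotation":[0,0,0.5],"translation":[1,2.5,-130],"grip":5},{"rotation":[0,0,0.5],"translation":[1,2.5,-130],"grip":5}]' 50
python3 -m jog '[{"rotation":[0,0,7],"translation":[0,0,0],"grip":5},{"rotation":[0,0,14],"translation":[0,0,0],"grip":5},{"rotation":[0,0,20],"translation":[0,0,0],"grip":5},{"rotation":[0,0,27],"translation":[0,0,0],"grip":5},{"rotation":[0,0,27],"translation":[0,0,0],"grip":5},{"rotation":[0,0,27],"translation":[0,0,0],"grip":5}]'
python3 - <<'E'
from h import *
for n in("scene","top"):
    p,d,c,M=shot(n);print(n); level(p,c,verbose=0)
E
```

```text
time: 10.25
ee_pos: [0.5395, -0.069, 0.088]
tcp_rot: [-180.0, 0.1, 178.8]
wrist_force: [-1.7, -1.7, 4.7]
opening: 0.013
grasp_force: 52.4
time: 10.85
ee_pos: [0.5394, -0.0688, 0.0877]
tcp_rot: [-180.0, 0.0, -154.4]
wrist_force: [0.5, -1.1, 4.4]
opening: 0.0133
grasp_force: 52.2
scene
rail left 0.22 right 0.08 mm at corners:  [np.float64(0.48), np.float64(0.33), np.float64(0.25)]
bench left -0.05 right -0.05 mm at corners:  [np.float64(0.25), np.float64(0.25), np.float64(0.3)]
top
rail left -2.53 right 1.38 mm at corners:  [np.float64(0.98), np.float64(4.88), np.float64(3.51)]
bench left -0.55 right -0.01 mm at corners:  [np.float64(-0.05), np.float64(0.49), np.float64(0.5)]
```

```bash
python3 -m jog '[{"rotation":[0,0,0],"translation":[0,0,0],"grip":60},{"rotation":[0,0,0],"translation":[0,0,0],"grip":60},{"rotation":[0,0,0],"translation":[0,0,0],"grip":60},{"rotation":[0,0,0],"translation":[0,0,0],"grip":60},{"rotation":[0,0,0],"translation":[0,0,30],"grip":60},{"rotation":[0,0,0],"translation":[0,0,70],"grip":60},{"rotation":[0,0,0],"translation":[-15,20,110],"grip":60},{"rotation":[0,0,-2],"translation":[-40,45,145],"grip":60},{"rotation":[0,0,-3],"translation":[-60,75,180],"grip":60},{"rotation":[0,0,-4],"translation":[-80,105,210],"grip":60},{"rotation":[0,0,-6],"translation":[-100,140,235],"grip":60},{"rotation":[0,0,-6],"translation":[-120,180,255],"grip":60},{"rotation":[0,0,-6],"translation":[-139,219,262],"grip":60},{"rotation":[0,0,-6],"translation":[-139,219,262],"grip":60},{"rotation":[0,0,-6],"translation":[-139,219,262],"grip":60}]'
python3 - <<'E'
from h import *
for n in("scene","top","wrist"):
    D=[]
    for i in range(5):
        p,d,c,M=shot(n,n+"4"); D.append(np.where(d>0,d,np.nan))
    d=np.nan_to_num(np.nanmedian(D,0)); c=cloud(n,d,M); np.savez(n+"4",p=p,d=d,c=c,M=M);print(n); level(p,c)
    m=masks(p)
    for col in("green","yellow","red"):
        k=m[col]&(c[...,2]>.045)&(np.hypot(c[...,0]-.488,c[...,1]-.319)<.07)
        v,u=np.nonzero(k); print(n,col,k.sum(),np.median(c[k],0).round(4) if k.any() else '',c[k].mean(0).round(4))
    print('sel',bar(c,m["grey"]|m["red"],.09,.11,(.488,.319),.045))
E
```

```text
time: 12.45
ee_pos: [0.3999, 0.1508, 0.3494]
tcp_rot: [-180.0, 0.0, -160.1]
wrist_force: [0.2, 0.1, 0.7]
opening: 0.0605
grasp_force: 0.0
scene
plate 2139 [ 0.0016 -0.0006  0.0563] res 0.0010 x -0.060..0.080 y -0.095..0.095
rail 404 [-0.0001 -0.0005  0.056 ] res 0.0010 x -0.049..0.112 y -0.133..0.139
bench 35665 [ 0.0002 -0.0008  0.0011] res 0.0010 x -0.400..0.400 y -0.350..0.350
base 1600 [ 0.0005 -0.0013  0.0211] res 0.0010 x -0.122..0.122 y -0.141..0.142
rail left -0.30 right -0.29 mm at corners:  [np.float64(0.23), np.float64(0.24), np.float64(0.52)]
bench left -0.22 right -0.25 mm at corners:  [np.float64(0.16), np.float64(0.13), np.float64(0.38)]
scene green 31 [0.5247 0.2882 0.0619] [0.5242 0.2881 0.062 ]
scene yellow 36 [0.5356 0.3247 0.0625] [0.5361 0.3245 0.0624]
scene red 18 [0.5077 0.3264 0.1026] [0.5066 0.3263 0.1027]
sel (80, array([492.9, 322.4]), 'len 55.0 w 10.8 ang 17.3', 'z95 103.1')
top
plate 3143 [-0.0003 -0.0013  0.0548] res 0.0010 x -0.060..0.080 y -0.095..0.095
rail 603 [-0.0003 -0.0015  0.0544] res 0.0010 x -0.049..0.110 y -0.136..0.136
bench 51971 [-0.0009 -
[... 501 characters left out ...]
0.095
rail 1325 [-0.0002  0.0005  0.0548] res 0.0005 x -0.047..0.112 y -0.134..0.139
bench 83744 [-0.0004  0.0005 -0.0001] res 0.0005 x -0.382..0.270 y -0.271..0.350
base 7109 [0.0005 0.0004 0.0199] res 0.0005 x -0.122..0.122 y -0.142..0.142
rail left -0.06 right -0.11 mm at corners:  [np.float64(0.35), np.float64(0.3), np.float64(0.41)]
bench left -0.09 right -0.15 mm at corners:  [np.float64(0.22), np.float64(0.16), np.float64(0.32)]
wrist green 82 [0.5257 0.288  0.0614] [0.5255 0.2881 0.0613]
wrist yellow 0  [nan nan nan]
wrist red 0  [nan nan nan]
sel (14, array([467.4, 316.1]), 'len 7.2 w 2.7 ang 68.2', 'z95 100.7')<stdin>:10: RuntimeWarning: Mean of empty slice.
  ret = um.true_divide(
```

View pics/wrist4.png

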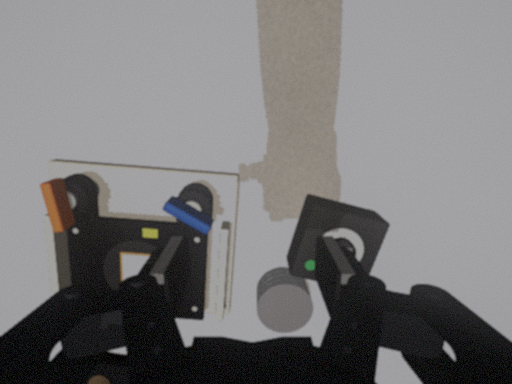

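The wrist view shows the plate level with the rails on every reference, to about 0.1–0.3 mm. The green dot is at (310,265), and a finger partly hides the selector at (345,250). I'll hover over the selector.

```bash
python3 -m jog '[{"rotation":[0,0,0],"translation":[14,28,-25],"grip":60},{"rotation":[0,0,0],"translation":[29,56,-50],"grip":60},{"rotation":[0,0,-1],"translation":[44,84,-75],"grip":60},{"rotation":[0,0,-2],"translation":[59,112,-100],"grip":60},{"rotation":[0,0,-2],"translation":[74,140,-125],"grip":60},{"rotation":[0,0,-2],"translation":[88,168,-150],"grip":60},{"rotation":[0,0,-2],"translation":[88,168,-150],"grip":60},{"rotation":[0,0,-2],"translation":[88,168,-150],"grip":60}]'
python3 - <<'E'
from h import *
n="wrist";p,d,c,M=shot(n,"w5");m=masks(p)
for col in("green","yellow","red"):
    k=m[col]&(c[...,2]>.045)&(np.hypot(c[...,0]-.488,c[...,1]-.319)<.07); print(col,k.sum(),c[k].mean(0).round(4))
k=m["grey"]&(c[...,2]>.045)&(c[...,2]<.066)&(np.hypot(c[...,0]-.488,c[...,1]-.319)<.06);q=c[k];print('ring',len(q),cv2.minEnclosingCircle((q[:,:2]*1000).astype(np.float32)))
print('sel',bar(c,np.ones_like(m["red"]),.09,.11,(.488,.319),.045)); print(spotter.mark_of("wrist","selector_grip"))
E
```

```text
time: 14.0
ee_pos: [0.4878, 0.3183, 0.1983]
tcp_rot: [-180.0, -0.1, -162.2]
wrist_force: [0.2, -0.2, 0.7]
opening: 0.0599
grasp_force: 0.0
green 221 [0.5254 0.2892 0.0627]
yellow 191 [0.5375 0.3239 0.0613]
red 177 [0.5075 0.3267 0.1017]
ring 4857 ((488.0246276855469, 318.9608154296875), 59.98444366455078)
sel (1114, array([493.2, 321.6]), 'len 55.7 w 13.0 ang 17.6', 'z95 101.8')
[{'uv': [253.4, 189.6], 'confidence': 0.92}]
```

View pics/w5.png

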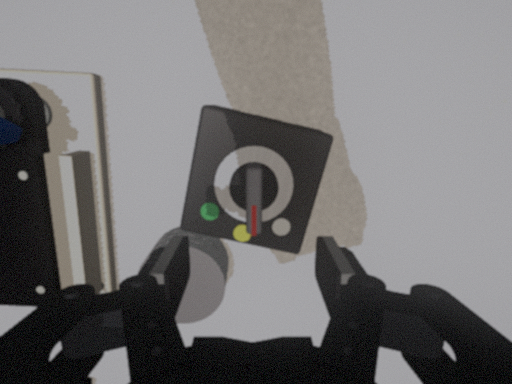

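The wrist view shows the grey bar at column ~255 with its red tip at (254,225), green at (209,211) and yellow at (242,233). It needs about 58.7° clockwise.

```bash
python3 -m jog '[{"rotation":[0,0,0],"translation":[1.7,2.2,-40],"grip":60},{"rotation":[0,0,0],"translation":[1.7,2.2,-75],"grip":60},{"rotation":[0,0,0],"translation":[1.7,2.2,-100],"grip":60},{"rotation":[0,0,0],"translation":[1.7,2.2,-116],"grip":60},{"rotation":[0,0,0],"translation":[1.7,2.2,-122],"grip":60},{"rotation":[0,0,0],"translation":[1.7,2.2,-122],"grip":5},{"rotation":[0,0,0],"translation":[1.7,2.2,-122],"grip":5},{"rotation":[0,0,0],"translation":[1.7,2.2,-122],"grip":5},{"rotation":[0,0,0],"translation":[1.7,2.2,-122],"grip":5},{"rotation":[0,0,0],"translation":[1.7,2.2,-122],"grip":5},{"rotation":[0,0,0],"translation":[1.7,2.2,-122],"grip":5}]' 40
python3 -m jog '[{"rotation":[0,0,-8],"translation":[0,0,0],"grip":5},{"rotation":[0,0,-16],"translation":[0,0,0],"grip":5},{"rotation":[0,0,-24],"translation":[0,0,0],"grip":5},{"rotation":[0,0,-32],"translation":[0,0,0],"grip":5},{"rotation":[0,0,-40],"translation":[0,0,0],"grip":5},{"rotation":[0,0,-48],"translation":[0,0,0],"grip":5},{"rotation":[0,0,-56],"translation":[0,0,0],"grip":5},{"rotation":[0,0,-58.7],"translation":[0,0,0],"grip":5},{"rotation":[0,0,-58.7],"translation":[0,0,0],"grip":5},{"rotation":[0,0,-58.7],"translation":[0,0,0],"grip":5}]'
```

```text
time: 15.2
ee_pos: [0.4906, 0.3205, 0.0789]
tcp_rot: [180.0, 0.1, -162.2]
wrist_force: [-0.3, -2.9, 6.4]
opening: 0.0117
grasp_force: 40.7
time: 16.2
ee_pos: [0.4904, 0.3196, 0.0789]
tcp_rot: [180.0, 0.1, 139.0]
wrist_force: [-1.1, -6.2, 7.8]
opening: 0.0125
grasp_force: 41.1
```

```bash
python3 -m jog '[{"rotation":[0,0,0],"translation":[0,0,0],"grip":60},{"rotation":[0,0,0],"translation":[0,0,0],"grip":60},{"rotation":[0,0,0],"translation":[0,0,0],"grip":60},{"rotation":[0,0,0],"translation":[0,0,0],"grip":60},{"rotation":[0,0,0],"translation":[0,0,20],"grip":60},{"rotation":[0,0,0],"translation":[0,0,60],"grip":60},{"rotation":[0,0,0],"translation":[0,0,100],"grip":60},{"rotation":[0,0,0],"translation":[0,0,130],"grip":60},{"rotation":[0,0,0],"translation":[0,0,150],"grip":60},{"rotation":[0,0,0],"translation":[0,0,150],"grip":60},{"rotation":[0,0,0],"translation":[0,0,150],"grip":60}]'
python3 - <<'E'
from h import *
n="wrist";p,d,c,M=shot(n,"w6");m=masks(p)
for col in("green","yellow","red"):
    k=m[col]&(c[...,2]>.045)&(np.hypot(c[...,0]-.489,c[...,1]-.32)<.07); print(col,k.sum(),c[k].mean(0).round(4))
print('sel',bar(c,np.ones_like(m["red"]),.09,.11,(.489,.32),.045))
for n in("scene","top"): p,d,c,M=shot(n);print(n);level(p,c,verbose=0)
E
```

```text
time: 17.3
ee_pos: [0.49, 0.3205, 0.227]
tcp_rot: [180.0, 0.0, 139.1]
wrist_force: [0.4, -0.2, -1.0]
opening: 0.0596
grasp_force: 0.0
green 103 [0.5276 0.2874 0.0613]
yellow 175 [0.5351 0.3248 0.0671]
red 116 [0.503  0.3089 0.1016]
sel (914, array([492.2, 318. ]), 'len 55.8 w 12.6 ang 139.0', 'z95 101.8')
scene
rail left 0.34 right 0.65 mm at corners:  [np.float64(0.53), np.float64(0.84), np.float64(0.19)]
bench left 0.09 right 0.24 mm at corners:  [np.float64(0.3), np.float64(0.45), np.float64(0.21)]
top
rail left 0.14 right -0.14 mm at corners:  [np.float64(0.73), np.float64(0.46), np.float64(0.6)]
bench left -0.24 right -0.41 mm at corners:  [np.float64(0.2), np.float64(0.04), np.float64(0.44)]
```

View pics/w6.png

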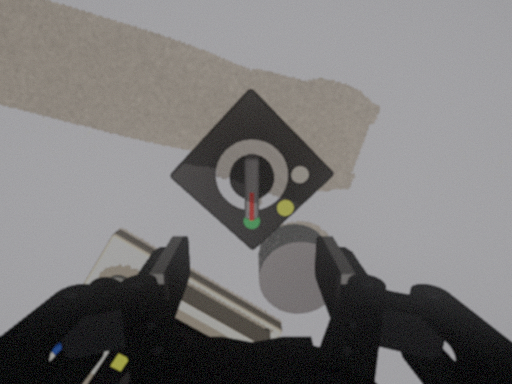

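The wrist view shows the red line at column ~252, running onto the middle of the green dot at (252,222). The plate is still level and the robot is clear, so I'll hand in.

```bash
python3 -c "
from workcell import bot;print(bot.job_done())"
```

```text
the job is handed in; nothing more can be done
None
```

I handed the job in at about 17 s on the robot clock: the plate measured level to within about 0.3 mm of the rails, the selector points at the middle of the green dot, and I never moved or touched the tip box, bottle or dishes.

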